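# Seat the round flask on the swirler and jog it

### The job

Take the round-bottomed flask out of the drying rest where it leans, and set it gently, bulb down, in the ring support of the swirler so that it stands upright, level and centred, and let go of it. Then push the swirler's spring-return toggle fully over towards the ring, hold it there for a good second, and let it spring back to the middle. Do not drop the flask, and leave the timer, the dropper bottle and the petri dish where they are.

Things in the scene. Friction and masses are not known exactly. Their poses are not given: they have to be found in the camera images.
- flask: Loose amber glass round-bottomed flask, about 0.12 kg, most of it in the bulb. Origin: centre of the spherical bulb (64 mm diameter). Its z axis points along the neck towards the mouth. Straight neck 22 mm in diameter from 40 to 96 mm above the origin, then a lip 27 mm in diameter, mouth closed, top at 106 mm. It starts leaning in the drying rest, bulb low, neck about 32 degrees from vertical; being round it keeps whatever tilt it is set down with.
- drying_rest: Fixed rest: a grey plate 92 x 76 x 7 mm with a low steel ring, which carries the bulb (bulb centre 42 mm above the bench), and a narrow steel saddle on a post (21 mm wide, no wider than the neck), which carries the underside of the neck 62 mm from the bulb's centre. Origin: on the bench under the ring's centre. The neck leans along the rest's +x axis, that is away from the robot or more or less sideways.
- swirler: Fixed bench swirler: white housing 100 (x) x 190 (y) mm, its top 45 mm above the bench. Origin: centre of the underside on the bench. z up, long axis along y. Round aluminium platform (86 mm diameter, top at 53 mm) with the ring support centred at y = +45 mm; the toggle stands at y = -65 mm.
- ring_seat (a point): The point where the centre of the flask's bulb lies when it is seated: on the vertical axis of the ring support, 92.8 mm above the bench. The ring is a round steel bar 8 mm thick, 48 mm in diameter between bar centres, bar centre 66 mm above the bench; the bulb sinks partly into it and rests all round, clear of the platform.
- toggle (a joint): Spring-centred toggle lever of the swirler, in rad: 0 upright in the middle, positive leaning towards the ring (the swirler's +y), stops at -0.4 and +0.4. About 2 N sideways near its tip pushes it fully over; released, it springs back to 0. Pivot 48 mm above the bench, lever 42 mm long with a black tip 13 mm thick.
- toggle_tip (a point): Top end of the toggle lever, 90 mm above the bench when centred; swings with the lever.
- timer: Bystander, loose: white wind-up timer 52 x 64 x 44 mm. Origin: centre of the underside.
- stain_bottle: Bystander, loose: white dropper bottle with a coloured dropper top, 43 mm in diameter, 111 mm high. Origin: centre of the underside.
- petri_dish: Bystander, loose: clear petri dish 63 mm in diameter, 14 mm high. Origin: centre of the underside.
Not all that is in view belongs to the job. There is more than one size of the drying_rest; the one meant has the size given above.

How it is judged:
By the outcome, as a careful person would: the job done as asked, in the order asked, and still so for the second after the job is handed in, with the robot touching nothing.
It also fails if it takes over 54 s, if anything falls off the work surface, if the arm or the gripper's body presses on something with over 40 N, if the wrist force passes 120 N, or if a joint passes its speed limit or range.

### The arm

A 7-joint arm with a two-finger parallel gripper is mounted at the origin on the work surface; the furniture and walls round the work are solid. World frame = base frame: x ahead of the robot, y to its left, z up, the work surface at z = 0. Lengths are in m, angles in degrees, forces in N, time in s.
With the tool pointing down it reaches from about 0.4 to 0.9 m from the base axis. Payload 5.5 kg.
Tool frame: the origin (TCP) lies midway between the tips of the shut fingers; the grasp point (between the pads) lies 19 mm behind it; z points along the fingers, y is the line along which they close (so a half turn about z gives the same grasp; the last joint's range is limited). The gripper opens to 85 mm and grips with 20 to 120 N. Pads are 22 mm wide; open, the fingers measure 114 mm over their backs; the gripper's body (76 mm by 85 mm) begins 54 mm behind the grasp point. The pads swing forward as they close: fully open they stand 13 mm farther back than shut.
Start: joints at [-49.549, 28.699, -24.465, 88.831, 12.651, 65.22, -12.049], TCP at [0.278, 0.587, 0.202] pointing down, gripper open.
Joint ranges: [-164.97, 164.97], [-17.58, 116.51], [-87.97, 89.64], [11.32, 138.91], [-80.73, 260.73], [10.89, 115.49], [-147.41, 147.41]. Speed limits (degrees/s): [147.25, 147.25, 180, 180, 180, 180, 180].

### API

Orientations are given as a 3x3 rotation matrix whose columns are the frame's x, y, z axes.
In Python, from station import r gives the robot as it stands.
- The arm moves only by the shell command python3 -m creep 'ROWS' [OPENING]. ROWS is JSON, one flat list of numbers, 6 for each row, row after row: the shift along the tool's x, y, z as a fraction of full scale, then the turn, a rotation vector about the tool's x, y, z as a fraction of full scale. A call has 1 to 20 rows; each row shifts and turns the commanded pose from where the row before left it, along the tool's axes as they then stand; what a row does not reach is not made up. Full scale, the value 1, is 0.15 m for a shift and 360 degrees for a turn. A row lasts 1/10 s, in which the tool goes at most 50 mm and 8.59 degrees, less where a joint would pass 70% of its speed; a pose out of reach is approached as far as the arm can. A call with a number of a shift or a turn outside -1 to 1 is refused whole. A call with a gripper value outside its range is refused whole. OPENING is the finger opening in mm, from 0 to 85.4, set as the call begins (- or left out, the last holds). The fingers move at their own pace and stop on an object; the grip force is fixed at half the most. Time passes only in rows, so rows that do not move let the fingers close. It gives the time, the measured TCP pose, the force, the opening and the grip force at its end, in the units of the state.
- r.get_state(): the state, without advancing time (a new reading comes with each control period).
- r.grab_frame(name): name is "side" or "top" or "wrist"; returns the picture (420x560x3 uint8, red, green, blue); there is no depth.
- r.calibration(name): a dict with "vertical_fov" (degrees; the focal length in pixels is half the picture's height over the tangent of half this angle, whatever the lens; pixels are square), "cx", "cy" (the principal point, pixels), "camera_from_world" (4x4, takes a point from world to camera coordinates); the wrist camera has in their place "hand_eye" (4x4, takes a point from camera to tool coordinates, whose origin is the TCP and whose axes are the flange's). Camera axes: x right, y down, z forward; pixel columns grow to the right and rows downward; lengths in m; the calibration is good to about 2 mm. A picture is of the moment at which its call begins: read the wrist's pose just before it. calibration takes no time and is no camera call.
- r.close_job(): hands the job in; it is judged then, once.
Trained networks look in the newest picture that a camera, given by its name, has taken for a name from the list of things; names that differ only in an ending like _2 or _b are one class to them, and where a whole thing is asked for, a point or a joint stands for the part that bears it (a point fixed in the world has none). Each returns a list of dicts, best first, with "confidence" (0 to 1); they miss things now and then, are a little off and sometimes report something else, mostly with a low value. They report only what shows in the picture. A call takes as long as a camera call. They do not tell look-alikes from the thing itself.
- r.find_in(label, camera): "pixel" ([row, column] in pixels, amid what is visible of it).
- r.outline_of(label, camera): "mask" (420x560 bool, what is visible of it) and "pixel" ([row, column] in pixels, amid what is visible of it).
- r.mark_of(label, camera): "pixel" ([row, column] in pixels: a listed point, or the origin of a listed thing).
The state is a dict: "time": time; "joint_positions": joint angles; "joint_velocities": joint speeds; "joint_efforts": joint torques, N m; "tcp_pos": TCP position; "ee_rot": TCP orientation; "wrist_force": force on the tool from outside, world axes, zero at the start; "ft_torque": the same for the moment, N m; "opening": finger opening in m; "grip_force": force on a finger pad.
Only numpy, scipy, OpenCV 4.12 (cv2) and the standard library are available. Lean on these libraries where they do the work, as an engineer would, in place of code of your own. Each camera call takes 0.05 s, during which the arm holds its last target. There are 200 camera calls.

## Working session

There is one attempt and no reset: what is moved stays moved. The work goes in short steps, Python scripts to look and compute and a shell command to move; the robot and the scene stay as the last step left them, time stands still between calls to the robot, and variables do not carry over. Pictures are saved under pics/ and viewed, at most 10 in all, crops included, and the job is handed in when it is done.

```bash
mkdir -p pics; ls
cat > h.py <<'E'
import numpy as np, cv2, json
from station import r
def K(n):
    c=r.calibration(n); f=210/np.tan(np.radians(c["vertical_fov"]/2)); return c,f
def cfw(n,st=None):
    c,f=K(n)
    if "camera_from_world" in c: return np.array(c["camera_from_world"]),f,c["cx"],c["cy"]
    T=np.eye(4);T[:3,:3]=st["ee_rot"];T[:3,3]=st["tcp_pos"]
    return np.linalg.inv(T@np.array(c["hand_eye"])),f,c["cx"],c["cy"]
def ray(n,px,st=None):
    M,f,cx,cy=cfw(n,st); d=np.array([(px[1]-cx)/f,(px[0]-cy)/f,1]); R=M[:3,:3]
    return -R.T@M[:3,3], R.T@d
def atz(n,px,z,st=None):
    o,d=ray(n,px,st); return o+d*(z-o[2])/d[2]
def tri(rays):
    A=0;b=0
    for o,d in rays:
        d=d/np.linalg.norm(d);P=np.eye(3)-np.outer(d,d);A=A+P;b=b+P@o
    p=np.linalg.solve(A,b); return p,[np.linalg.norm(np.cross(p-o,d/np.linalg.norm(d))) for o,d in rays]
def proj(n,p,st=None):
    M,f,cx,cy=cfw(n,st); q=M[:3,:3]@p+M[:3,3]; return np.array([cy+f*q[1]/q[2],cx+f*q[0]/q[2]])
E
python3 - <<'E'
from h import *
np.set_printoptions(precision=4,suppress=True)
st=r.get_state(); print(st)
for n in ("side","top"):
    im=r.grab_frame(n); cv2.imwrite(f"pics/{n}0.png",im[...,::-1])
    c,f=K(n); M=np.array(c["camera_from_world"]); print(n,f,c["cx"],c["cy"],-M[:3,:3].T@M[:3,3],M[:3,:3].ravel())
    for l in "flask drying_rest swirler ring_seat toggle_tip timer stain_bottle petri_dish".split():
        print(n,l,[(np.round(d["pixel"],1).tolist(),round(d["confidence"],2)) for d in r.mark_of(l,n)][:4])
E
```

```text
pics
{'time': 0.0, 'joint_positions': array([-49.5495,  28.7534, -24.4527,  88.8912,  12.6513,  65.2164,
       -12.0493]), 'joint_velocities': array([ 0.0422, -0.0416, -0.0336,  0.007 , -0.033 , -0.051 ,  0.0794]), 'joint_efforts': array([  0.0001, -56.9519,  -5.8165, -28.0942,   0.0105,   0.0119,
         0.    ]), 'tcp_pos': array([0.2782, 0.5866, 0.2012]), 'ee_rot': array([[-0.9036,  0.4284, -0.0009],
       [ 0.4284,  0.9036, -0.0017],
       [ 0.0001, -0.0019, -1.    ]]), 'wrist_force': array([ 0.193 ,  0.9443, -0.0621]), 'ft_torque': array([ 0.0453,  0.0376, -0.0403]), 'grip_force': 0.0, 'opening': 0.08542399858272462}
side 408.91583788693134 279.8975815810939 206.142357612774 [1.0254 0.5399 0.5769] [-0.6438  0.765  -0.0155  0.3991  0.3185 -0.8598 -0.6529 -0.5597 -0.5104]
side flask [([233.7, 281.0], 0.61), ([255.6, 392.4], 0.15)]
side drying_rest [([245.0, 281.8], 0.69), ([208.9, 269.5], 0.68)]
side swirler [([281.9, 362.8], 0.8)]
side ring_seat [([255.3, 392.7], 0.61)]
side toggle_tip [([244.7, 333.9], 0.51)]
side timer [([216.4, 193.7], 0.55)]
side stain_bottle [([201.0, 184.5], 0.93)]
side petri_dish [([224.5, 224.3], 0.73), ([281.2, 362.1], 0.52), ([255.5, 389.7], 0.16)]
top 388.31569584565005 274.50562965415554 213.9649879779384 [ 0.2114 -0.0109  0.9694] [-0.0184 -0.9998 -0.0105 -0.981   0.0201 -0.1929  0.193   0.0067 -0.9812]
top flask [([200.0, 260.7], 0.57), ([193.0, 260.4], 0.56)]
top drying_rest [([242.5, 317.5], 0.68)]
top swirler [([205.8, 144.7], 0.75), ([209.7, 174.2], 0.62)]
top ring_seat [([206.8, 142.2], 0.77)]
top toggle_tip [([191.0, 188.3], 0.58)]
top timer [([181.4, 361.9], 0.83)]
top stain_bottle [([192.8, 396.8], 0.89)]
top petri_dish [([195.5, 333.0], 0.92)]
```

View pics/side0.png

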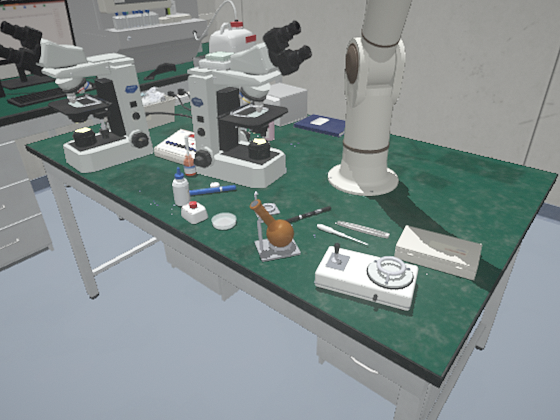

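View pics/top0.png

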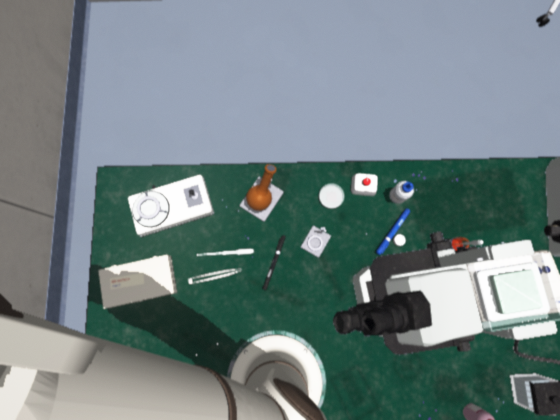

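The side view shows the amber flask leaning in the rest near (col 280, row 232), the swirler at (365, 275) with its ring at (392, 268) and toggle at (336, 250). The top view shows the bulb at (260, 198) with its neck up and to the right to (270, 170), the ring at (150, 207) and the toggle at (193, 190). The smaller look-alike rest is empty, at (316, 240).

Run:
```python
from h import *
np.set_printoptions(precision=4,suppress=True)
def t(a,b): print(*tri([ray("side",a),ray("top",b)]))
t([233.7,281],[200,260.7]); t([255.3,392.7],[206.8,147]); t([244.7,333.9],[191,190])
for n in("side","top"):
    o=r.outline_of("flask",n)[0]; m=o["mask"].astype(np.uint8)
    # bulb: max inscribed circle
    D=cv2.distanceTransform(m,cv2.DIST_L2,5); i=np.unravel_index(D.argmax(),D.shape); print(n,o["confidence"],i,D.max(),m.sum())
    p=np.argwhere(m); c=p-np.array(i); far=np.linalg.norm(c,axis=1); e=p[far>np.percentile(far,97)].mean(0); print("tip",e)
    if n=="side": S=(i,e)
    else: t(S[0],i); t(S[1],e)
    for l in("swirler","toggle"):
        o=r.outline_of(l,n)[0]; q=np.argwhere(o["mask"]); print(n,l,q.min(0),q.max(0),cv2.minAreaRect(q[:,::-1].astype(np.float32)))
for l,z,px in(("ring",.0928,[206.8,142.2]),("timer",0,[181.4,361.9]),("bottle",0,[192.8,396.8]),("petri",0,[195.5,333.]),("smallrest",0,[242.5,317.5])): print(l,atz("top",px,z))
```

```text
[0.4299 0.0297 0.0372] [np.float64(0.0011375482173142878), np.float64(0.0011375482173144001)]
[0.4073 0.2932 0.0879] [np.float64(0.0014463535087414277), np.float64(0.0014463535087414243)]
[0.4458 0.1894 0.0876] [np.float64(0.00361862904934378), np.float64(0.003618629049343725)]
side 0.78 (np.int64(234), np.int64(279)) 13.181398 873
tip [203.4444 253.037 ]
side swirler [243 315] [311 416] ((366.9437255859375, 275.16644287109375), (99.49955749511719, 48.83811569213867), 16.476879119873047)
side toggle [243 334] [259 338] ((336.0, 251.0), (16.0, 4.0), 90.0)
top 0.64 (np.int64(209), np.int64(156)) 21.172096 3266
tip [194.4796 206.8776]
[0.4599 0.1823 0.1325] [np.float64(0.09975526698892286), np.float64(0.09975526698892297)]
[0.4681 0.0871 0.1577] [np.float64(0.07328657818852763), np.float64(0.07328657818852767)]
top swirler [175 128] [235 212] ((169.65733337402344, 203.72637939453125), (44.5114860534668, 80.18553161621094), 72.29956817626953)
top toggle [165 246] [208 274] ((259.5851745605469, 186.11135864257812), (24.582448959350586, 45.1339111328125), 7.594643592834473)
ring [0.4071 0.3014 0.0928]
timer [ 0.4832 -0.2314  0.    ]
bottle [ 0.451  -0.3187  0.    ]
petri [ 0.4473 -0.1551  0.    ]
smallrest [ 0.3271 -0.1106  0.    ]
```

```bash
python3 -m creep '[0,0,-0.15,0,0,0, -0.14,-0.14,-0.083,0,0,0, -0.14,-0.14,-0.083,0,0,0, -0.14,-0.14,-0.083,0,0,0, -0.14,-0.14,-0.083,0,0,0, -0.14,-0.14,-0.083,0,0,0, -0.14,-0.14,-0.083,0,0,0, -0.14,-0.14,-0.083,0,0,0, -0.14,-0.14,-0.083,0,0,0, -0.14,-0.14,-0.083,0,0,0, -0.14,-0.14,-0.083,0,0,0, -0.14,-0.14,-0.083,0,0,0, 0,0,0,0,0,0, 0,0,0,0,0,0]'
python3 - <<'E'
from h import *
np.set_printoptions(precision=4,suppress=True)
c,f=K("wrist"); print(f,np.array(c["hand_eye"]))
st=r.get_state(); print(st["time"],st["tcp_pos"],st["joint_positions"])
im=r.grab_frame("wrist"); cv2.imwrite("pics/w1.png",im[...,::-1])
for p in([.43,.03,.042],[.407,.297,.0928],[.446,.189,.09]): print(proj("wrist",np.array(p),st))
for l,z in(("ring_seat",.0928),("toggle_tip",.09),("flask",.042),("drying_rest",0),("swirler",0)):
    print(l,[(np.round(d["pixel"],1),round(d["confidence"],2),atz("wrist",d["pixel"],z,st)) for d in r.mark_of(l,"wrist")][:2])
E
```

```text
time: 2.6
tcp_pos: [0.3885, 0.2794, 0.3621]
ee_rot: [[-0.903, 0.43, 0.001], [0.43, 0.903, 0.001], [-0.001, 0.001, -1.0]]
wrist_force: [0.5, 0.7, -0.3]
opening: 0.0851
grip_force: 0.0
311.0390723225671 [[-0.0005 -0.9491 -0.315   0.0825]
 [ 1.     -0.0003 -0.0005 -0.0004]
 [ 0.0004 -0.315   0.9491 -0.1721]
 [ 0.      0.      0.      1.    ]]
2.6 [0.3885 0.2794 0.3621] [-22.1416   2.5788 -17.3834  99.9493   0.7889  77.5174  24.8592]
[244.4062 159.6679]
[173.1599 295.9824]
[225.3947 242.2616]
ring_seat [(array([175.8, 298. ]), 0.85, array([0.4118, 0.298 , 0.0928]))]
toggle_tip [(array([222.7, 240.4]), 0.58, array([0.4409, 0.1885, 0.09  ])), (array([243.4, 163.7]), 0.26, array([0.4199, 0.0643, 0.09  ]))]
flask [(array([243.6, 161.8]), 0.84, array([0.4303, 0.0342, 0.042 ]))]
drying_rest [(array([236.9, 170.1]), 0.98, array([0.4353, 0.0315, 0.    ])), (array([214.4,  73.1]), 0.83, array([ 0.3214, -0.104 ,  0.    ]))]
swirler [(array([183., 277.]), 0.96, array([ 0.4282,  0.2559, -0.    ]))]
```

```bash
python3 -m creep '[-0.105,-0.22,0.067,0,0,0, -0.105,-0.22,0.067,0,0,0, -0.105,-0.22,0.067,0,0,0, -0.105,-0.22,0.067,0,0,0, -0.105,-0.22,0.067,0,0,0, -0.105,-0.22,0.067,0,0,0, 0,0,0,0,0,0, 0,0,0,0,0,0]'
python3 - <<'E'
from h import *
np.set_printoptions(precision=4,suppress=True)
st=r.get_state()
im=r.grab_frame("wrist"); cv2.imwrite("pics/w2.png",im[...,::-1])
for l,z in(("flask",.042),("drying_rest",0),("ring_seat",.0928),("toggle_tip",.09)):
    print(l,[(np.round(d["pixel"],1),round(d["confidence"],2),atz("wrist",d["pixel"],z,st)) for d in r.mark_of(l,"wrist")][:2])
o=r.outline_of("flask","wrist")[0]; m=o["mask"]; np.save("m2.npy",m); q=np.argwhere(m); print(o["confidence"],m.sum(),q.min(0),q.max(0))
hsv=cv2.cvtColor(im,cv2.COLOR_RGB2HSV)
E
```

```text
time: 3.7
tcp_pos: [0.3886, 0.0603, 0.3012]
ee_rot: [[-0.903, 0.43, -0.001], [0.43, 0.903, 0.0], [0.001, 0.0, -1.0]]
wrist_force: [0.6, 0.3, 0.3]
opening: 0.0856
grip_force: 0.0
flask [(array([203.4, 275.2]), 0.68, array([0.4321, 0.0325, 0.042 ]))]
drying_rest [(array([196.4, 279.2]), 0.83, array([0.4359, 0.0371, 0.    ])), (array([168.2, 164.3]), 0.62, array([ 0.3194, -0.1028,  0.    ]))]
ring_seat [(array([106.3, 472.4]), 0.61, array([0.4103, 0.2978, 0.0928]))]
toggle_tip [(array([169.3, 391.7]), 0.5, array([0.4413, 0.1897, 0.09  ]))]
0.66 2395 [182 255] [272 298]
```

View pics/w2.png

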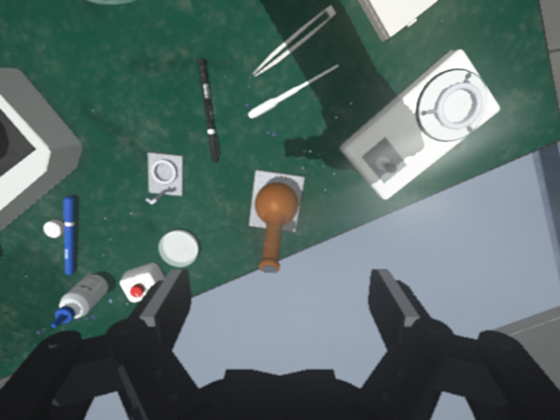

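The wrist view shows the bulb at (276, 203), the neck running down to the lip at (269, 265), and the rest plate round (277, 200). The swirler is at upper right: ring at (457, 103), toggle at (385, 158).

```bash
cat > fit.py <<'E'
from h import *
from scipy.optimize import minimize
th=np.linspace(0,2*np.pi,40,endpoint=False)
def sil(cam,b,n,st):
    u=np.cross(n,[0,0,1.]); u/=np.linalg.norm(u)+1e-9; v=np.cross(n,u)
    c=lambda s,rad:np.array([proj(cam,b+s*n+rad*(np.cos(t)*u+np.sin(t)*v),st)[::-1] for t in th])
    parts=[np.vstack([c(32*np.sin(a)/1e3,.032*np.cos(a)) for a in np.linspace(-1.5,1.5,13)]),np.vstack([c(.025,.011),c(.096,.011)]),np.vstack([c(.097,.0135),c(.106,.0135)])]
    im=np.zeros((1680,2240),np.uint8)
    for p in parts: cv2.fillConvexPoly(im,cv2.convexHull(np.round(p*4+1.5).astype(np.int32)),1)
    return cv2.resize(im.astype(np.float32),(560,420),interpolation=cv2.INTER_AREA)
def amber(im):
    h=cv2.cvtColor(im,cv2.COLOR_RGB2HSV); m=((h[...,0]<20)&(h[...,1]>110)&(h[...,2]>50)).astype(np.uint8)
    m=cv2.morphologyEx(m,cv2.MORPH_CLOSE,np.ones((5,5),np.uint8))
    n,l,s,_=cv2.connectedComponentsWithStats(m); return m,l,s
E
python3 - <<'E'
from fit import *
np.set_printoptions(precision=4,suppress=True)
st=r.get_state()
def pick(im,px):
    m,l,s=amber(im); k=l[px]; print("area",s[k]); return (l==k).astype(np.float32)
M={"wrist":pick(cv2.imread("pics/w2.png")[...,::-1].copy(),(205,276)),"side":pick(cv2.imread("pics/side0.png")[...,::-1].copy(),(233,280)),"top":pick(cv2.imread("pics/top0.png")[...,::-1].copy(),(198,260))}
def cost(p,cams):
    b=np.array([p[0]/100,p[1]/100,.042]);a,t=p[2]/10,p[3]/10
    n=np.array([np.sin(t)*np.cos(a),np.sin(t)*np.sin(a),np.cos(t)])
    return sum(np.abs(sil(c,b,n,st)-M[c]).sum()/M[c].sum() for c in cams)
for cams in(["wrist"],["side"],["top"],["wrist","side"]):
    o=min((minimize(cost,[43.2,3.2,a,5.6],args=(cams,),method="Nelder-Mead",options=dict(initial_simplex=np.array([43.2,3.2,a,5.6])+np.vstack([np.zeros(4),np.diag([.5,.5,2,.6])]),maxfev=150)) for a in(-3.,-1)),key=lambda o:o.fun)
    print(cams,o.x[:2]*10,np.degrees(o.x[2:]/10),o.fun)
E
```

```text
area [ 256  183   40   87 1802]
area [250 199  43  48 779]
area [247 164  29  46 649]Traceback (most recent call last):
  File "<stdin>", line 12, in <module>
  File "<stdin>", line 12, in <genexpr>
    res = _minimize_neldermead(fun, x0, args, callback, bounds=bounds,
                               **options)
    fsim[k] = func(sim[k])
              ~~~~^^^^^^^^
    fx = function(np.copy(x), *(wrapper_args + args))
  File "<stdin>", line 10, in cost
  File "<stdin>", line 10, in <genexpr>
  File "fit.py", line 7, in sil
    parts=[np.vstack([c(32*np.sin(a)/1e3,.032*np.cos(a)) for a in np.linspace(-1.5,1.5,13)]),np.vstack([c(.025,.011),c(.096,.011)]),np.vstack([c(.097,.0135),c(.106,.0135)])]
                      ~^^^^^^^^^^^^^^^^^^^^^^^^^^^^^^^^^
  File "fit.py", line 6, in <lambda>
    c=lambda s,rad:np.array([proj(cam,b+s*n+rad*(np.cos(t)*u+np.sin(t)*v),st)[::-1] for t in th])
                             ~~~~^^^^^^^^^^^^^^^^^^^^^^^^^^^^^^^^^^^^^^^^^^^^
  File "h.py", line 21, in proj
    M,f,cx,cy=cfw(n,st); q=M[:3,:3]@p+M[:3,3]; return np.array([cy+f*q[1]/q[2],cx+f*q[0]/q[2]])
              ~~~^^^^^^
  File "h.py", line 6, in cfw
    c,f=K(n)
        ~^^^
  File "h.py", line 4, in K
    c=r.calibration(n); f=210/np.tan(np.radians(c["vertical_fov"]/2)); return c,f
ValueError: time passes only in moves, steps and waits
```

```bash
sed -i 's/^def K/import functools\n@functools.lru_cache(None)\ndef K/' h.py
cat > f1.py <<'E'
from fit import *
np.set_printoptions(precision=4,suppress=True)
st=r.get_state()
def pick(im,px):
    m,l,s=amber(im); k=l[px]; return (l==k).astype(np.float32)
M={"wrist":pick(cv2.imread("pics/w2.png")[...,::-1].copy(),(205,276)),"side":pick(cv2.imread("pics/side0.png")[...,::-1].copy(),(233,280)),"top":pick(cv2.imread("pics/top0.png")[...,::-1].copy(),(198,260))}
def cost(p,cams):
    b=np.array([p[0]/100,p[1]/100,.042]);a,t=p[2]/10,p[3]/10
    n=np.array([np.sin(t)*np.cos(a),np.sin(t)*np.sin(a),np.cos(t)])
    return sum(np.abs(sil(c,b,n,st)-M[c]).sum()/M[c].sum() for c in cams)
for cams in(["wrist"],["side"],["top"],["wrist","side"]):
    o=min((minimize(cost,[43.2,3.2,a,5.6],args=(cams,),method="Nelder-Mead",options=dict(initial_simplex=np.array([43.2,3.2,a,5.6])+np.vstack([np.zeros(4),np.diag([.5,.5,2,.6])]),maxfev=120)) for a in(-3.,-1)),key=lambda o:o.fun)
    print(cams,o.x[:2]*10,np.degrees(o.x[2:]/10),o.fun)
E
time python3 f1.py
```

```text
['wrist'] [435.6173  34.2017] [-41.0288  20.344 ] 0.3004300892353058
['side'] [433.4     28.8891] [-7.9869 32.2511] 0.14586007595062256
['top'] [437.5283  33.5676] [-37.7683  27.3698] 0.18066255748271942
['wrist', 'side'] [433.6274  31.781 ] [-30.3418  32.3727] 0.5184497237205505
real	0m12.901s
user	0m15.040s
sys	0m0.863s
```

Run:
```python
from fit import *
np.set_printoptions(precision=4,suppress=True)
st=r.get_state()
m2=np.load("m2.npy"); 
p=atz("wrist",[266,269.5],.1287,st); pt=atz("top",[168,270.5],.1287); ps=atz("side",[203.5,254.5],.1287)
b=np.array([.4325,.0315]); print(p,pt,ps,[np.degrees(np.arctan2(q[1]-b[1],q[0]-b[0])) for q in(p,pt,ps)], [np.linalg.norm(q[:2]-b) for q in (p,pt,ps)])
im=cv2.imread("pics/w2.png"); 
c=[]
for a in(-10,-30):
    n=np.array([np.sin(.5585)*np.cos(np.radians(a)),np.sin(.5585)*np.sin(np.radians(a)),np.cos(.5585)])
    o=im.copy()
    for cam,f in(("wrist","w2"),("side","side0"),("top","top0")):
        o=cv2.imread(f"pics/{f}.png"); s=(sil(cam,np.array([.4325,.0315,.042]),n,st)>.5).astype(np.uint8)
        k,_=cv2.findContours(s,0,1); R,C=np.array(proj(cam,np.array([.44,.03,.06]),st)).astype(int)
        o=cv2.resize(o[R-40:R+60,C-45:C+45],None,fx=3,fy=3,interpolation=cv2.INTER_CUBIC)
        cv2.drawContours(o,[(q-[C-45,R-40])*3+1 for q in k],-1,(255,255,0),1); c.append(o)
cv2.imwrite("pics/ov.png",np.vstack([np.hstack(c[:3]),np.hstack(c[3:])]))
```

```text
[0.4795 0.0046 0.1287] [0.4828 0.0019 0.1287] [ 0.4779 -0.0021  0.1287] [np.float64(-29.791142676400074), np.float64(-30.44041299831928), np.float64(-36.50771720094136)] [np.float64(0.05419565647734482), np.float64(0.058362816646821324), np.float64(0.056465729231797795)]
```

View pics/ov.png

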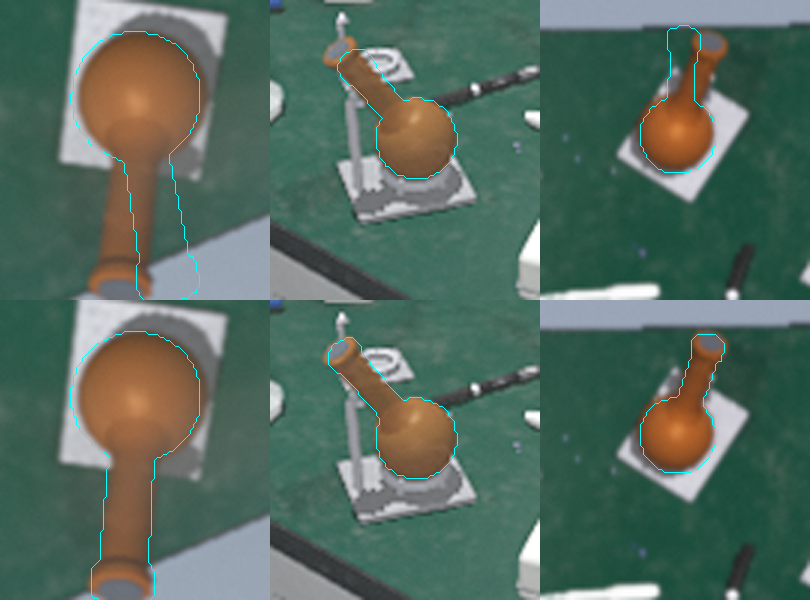

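The lower overlay (azimuth -30 deg, tilt 32 deg, bulb at 0.4325, 0.0315) matches the flask in all three views. Next I move above the mouth and tilt the tool in line with the neck.

```bash
python3 -m creep '[-0.21,-0.021,0.12,0,0,0, -0.21,-0.021,0.12,0,0,0, -0.21,-0.021,0.12,0,0,0, -0.21,-0.021,0.12,0,0,0, -0.21,-0.021,0.12,0,0,0, 0,0,0,0,0,0.0125, 0,0,0,0,0.0148,0, 0,0,0,0,0.0148,0, 0,0,0,0,0.0148,0, 0,0,0,0,0.0148,0, 0,0,0,0,0.0148,0, 0,0,0,0,0.0148,0, 0,0,0,0,0,0, 0,0,0,0,0,0]' 85
cat > g.py <<'E'
from h import *
from scipy.spatial.transform import Rotation as Ro
np.set_printoptions(precision=4,suppress=True)
def go(p,R):
    st=r.get_state(); Rn=np.array(st["ee_rot"]); print("tool shift mm",Rn.T@(np.array(p)-st["tcp_pos"])*1e3,"units",Rn.T@(np.array(p)-st["tcp_pos"])/.15,"turn deg",np.degrees(Ro.from_matrix(Rn.T@R).as_rotvec()), "j",st["joint_positions"],st["time"])
a,t=np.radians(-30),np.radians(32); n=np.array([np.sin(t)*np.cos(a),np.sin(t)*np.sin(a),np.cos(t)]); b=np.array([.4325,.0315,.042])
y=np.array([.5,.8660254,0]); G=np.column_stack([np.cross(y,-n),y,-n])
E
python3 - <<'E'
from g import *
st=r.get_state()
im=r.grab_frame("wrist"); cv2.imwrite("pics/w3.png",im[...,::-1])
go(b+.055*n,G)
for s in(0,.1): print(proj("wrist",b+s*n,st))
print(r.mark_of("flask","wrist")[:2])
E
```

```text
time: 5.4
tcp_pos: [0.5244, -0.0212, 0.2102]
ee_rot: [[-0.735, 0.498, -0.46], [0.422, 0.867, 0.263], [0.53, -0.001, -0.848]]
wrist_force: [0.3, 0.4, 1.0]
opening: 0.085
grip_force: 0.0
tool shift mm [  0.224   -0.4786 144.5253] units [ 0.0015 -0.0032  0.9635] turn deg [-0.0809  0.0861  0.1673] j [  5.8007  35.6517   3.0096  81.8429 -12.7527  92.7337  71.7433] 5.45
[177.2438 279.7254]
[201.1491 279.6832]
[{'pixel': [177.8, 280.7], 'confidence': 0.87}]
```

```bash
python3 -m creep '[0,0,0.2,0,0,0, 0,0,0.2,0,0,0, 0,0,0.2,0,0,0, 0,0,0.14,0,0,0, 0,0,0.12,0,0,0, 0,0,0.1,0,0,0, 0,0,0,0,0,0, 0,0,0,0,0,0]'
python3 -m creep '[0,0,0,0,0,0, 0,0,0,0,0,0, 0,0,0,0,0,0, 0,0,0,0,0,0, 0,0,0,0,0,0, 0,0,0,0,0,0, 0,0,0,0,0,0, 0,0,0,0,0,0]' 5
```

```text
time: 6.3
tcp_pos: [0.4588, 0.0169, 0.0905]
ee_rot: [[-0.737, 0.497, -0.457], [0.422, 0.868, 0.263], [0.528, 0.001, -0.85]]
wrist_force: [0.0, 0.4, 0.6]
opening: 0.0851
grip_force: 0.0
time: 7.1
tcp_pos: [0.4588, 0.0162, 0.0895]
ee_rot: [[-0.736, 0.498, -0.458], [0.423, 0.867, 0.264], [0.529, 0.0, -0.849]]
wrist_force: [2.6, -1.3, 4.5]
opening: 0.0238
grip_force: 58.7
```

```bash
python3 -m creep '[0.035,0,-0.056,0,0,0, 0.07,0,-0.113,0,0,0, 0.07,0,-0.113,0,0,0, 0.07,0,-0.113,0,0,0, 0.07,0,-0.113,0,0,0, 0.07,0,-0.113,0,0,0, 0.07,0,-0.113,0,0,0, 0,0,0,0,-0.0148,0, 0,0,0,0,-0.0148,0, 0,0,0,0,-0.0148,0, 0,0,0,0,-0.0148,0, 0,0,0,0,-0.0148,0, 0,0,0,0,-0.0148,0, 0,0,0,0,0,0, 0,0,0,0,0,0]'
python3 - <<'E'
from g import *
D=np.column_stack([np.cross(y,[0,0,-1]),y,[0,0,-1]])
go([.411,.298,.228],D)
st=r.get_state(); print(st["opening"],st["grip_force"])
E
```

```text
time: 8.6
tcp_pos: [0.4578, 0.0168, 0.219]
ee_rot: [[-0.868, 0.497, -0.001], [0.497, 0.868, 0.001], [0.002, 0.0, -1.0]]
wrist_force: [0.5, -0.9, -0.9]
opening: 0.0238
grip_force: 58.9
tool shift mm [180.3958 220.8031  -8.7155] units [ 1.2026  1.472  -0.0581] turn deg [ 0.0018 -0.0887  0.2012] j [ -6.3768   6.1212   1.0351 114.8313  -0.19    59.1201  54.9513] 8.6
0.023778720325484625 58.893992501398316
```

```bash
python3 -m creep '[0.06,0.074,-0.006,0,0,0, 0.12,0.147,-0.006,0,0,0, 0.12,0.147,-0.006,0,0,0, 0.12,0.147,-0.006,0,0,0, 0.12,0.147,-0.006,0,0,0, 0.12,0.147,-0.006,0,0,0, 0.12,0.147,-0.006,0,0,0, 0.12,0.147,-0.006,0,0,0, 0.12,0.147,-0.006,0,0,0, 0.12,0.147,-0.006,0,0,0, 0.06,0.074,-0.006,0,0,0, 0,0,0,0,0,0, 0,0,0,0,0,0]'
python3 - <<'E'
from g import *
st=r.get_state(); print(st["tcp_pos"],st["ee_rot"])
for n in("side","top","wrist"):
    im=r.grab_frame(n); cv2.imwrite(f"pics/{n}5.png",im[...,::-1])
    for l in("flask","ring_seat","swirler","toggle_tip"):
        print(n,l,[(np.round(d["pixel"],1),round(d["confidence"],2)) for d in r.mark_of(l,n)][:2])
    print("pred bulb",proj(n,st["tcp_pos"]-[0,0,.055],st),"ring",proj(n,np.array([.411,.298,.0928]),st))
s=cv2.imread("pics/side5.png");R,C=235,385
w=cv2.imread("pics/wrist5.png")
cv2.imwrite("pics/c5.png",np.hstack([cv2.resize(s[R-100:R+80,C-90:C+90],(400,400),interpolation=cv2.INTER_CUBIC),cv2.resize(w[120:420,100:400],(400,400))]))
E
```

```text
time: 9.9
tcp_pos: [0.413, 0.2958, 0.2281]
ee_rot: [[-0.867, 0.499, -0.001], [0.499, 0.867, -0.001], [0.0, -0.002, -1.0]]
wrist_force: [0.4, -0.6, -1.2]
opening: 0.0243
grip_force: 59.0
[0.413  0.2958 0.2281] [[-0.8666  0.4991 -0.0013]
 [ 0.4991  0.8666 -0.0015]
 [ 0.0003 -0.0019 -1.    ]]
side flask [(array([219.3, 396.1]), 0.81), (array([281.3, 367. ]), 0.28)]
side ring_seat [(array([257.7, 391.2]), 0.82)]
side swirler [(array([280.6, 363. ]), 0.73)]
side toggle_tip [(array([243.5, 333.4]), 0.5)]
pred bulb [219.947  397.5933] ring [255.1947 393.6366]
top flask [(array([193.9, 131.3]), 0.6), (array([202.1, 259.8]), 0.51)]
top ring_seat [(array([203.2, 143.7]), 0.79)]
top swirler [(array([208.1, 176.4]), 0.58)]
top toggle_tip [(array([192.4, 190.2]), 0.45)]
pred bulb [196.0104 131.8963] ring [205.1109 143.7283]
wrist flask [(array([215.8, 280.7]), 0.85)]
wrist ring_seat [(array([189.8, 277.8]), 0.67)]
wrist swirler [(array([195.3, 257.4]), 0.65)]
wrist toggle_tip [(array([257.9, 208.9]), 0.56)]
pred bulb [218.1239 280.1548] ring [188.6171 281.0346]
```

View pics/c5.png

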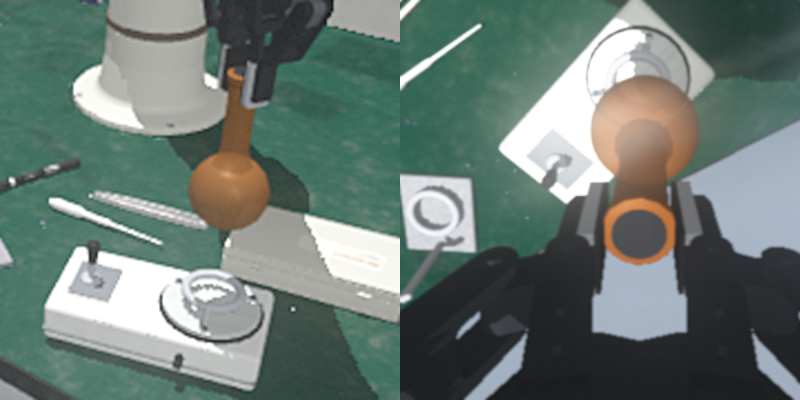

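The crop shows the flask upright in the gripper above the swirler. On the left is the side view, with the ring at about (210, 290) in the crop; on the right is the wrist view, with the bulb at (645, 130) and lip at (640, 228). Before lowering I refine the ring centre and the flask's pose in the hand.

Run:
```python
from fit import *
np.set_printoptions(precision=4,suppress=True)
st=r.get_state()
Rw=np.array([[-.903,.43,.0],[.43,.903,0],[0,0,-1.]])
V=[("wrist","w1",dict(ee_rot=Rw,tcp_pos=[.3885,.2794,.3621])),("wrist","w2",dict(ee_rot=Rw,tcp_pos=[.3886,.0603,.3012])),("side","side0",None),("side","side5",None),("top","top0",None)]
t=np.linspace(0,2*np.pi,120,endpoint=False)
for cam,f,s in V:
    g=cv2.GaussianBlur(cv2.imread(f"pics/{f}.png",0),(0,0),.8).astype(np.float32)
    def ringmean(cx,cy,R,z):
        p=np.array([proj(cam,np.array([cx+R*np.cos(a),cy+R*np.sin(a),z]),s) for a in t]).astype(np.float32)
        return cv2.remap(g,p[:,1].copy(),p[:,0].copy(),1).ravel()
    best=[]
    for R,z,sg in((.0425,.051,-1),):
        B=(-1e9,)
        for cx in np.arange(.399,.424,.001):
            for cy in np.arange(.286,.311,.001):
                v=np.median(ringmean(cx,cy,R+.004,z)) if 0 else 0
                e=ringmean(cx,cy,R,z); o=ringmean(cx,cy,R+.005,z); i=ringmean(cx,cy,R-.005,z)
                sc=np.mean(np.clip(i-e,-60,60))+np.mean(np.clip(o-e,-60,60))
                B=max(B,(sc,cx,cy))
        best.append(B)
    print(f,best)
# flask in hand
def pick(im,px):
    m,l,q=amber(im); return (l==l[px]).astype(np.float32)
M={"side":pick(cv2.imread("pics/side5.png")[...,::-1].copy(),(219,390))}
p0=np.array([41.3,29.58,17.3,0.,0.])
def cost(p,cams):
    nn=np.array([p[3]/10,p[4]/10,1]);nn/=np.linalg.norm(nn)
    S=sil("side",p[:3]/100,nn,st); k=S.copy(); k[:int(M["side"].nonzero()[0].min())]=0
    return np.abs(k-M["side"]).sum()/M["side"].sum()
print(M["side"].sum(),cost(p0,0))
o=minimize(cost,p0,args=(0,),method="Nelder-Mead",options=dict(initial_simplex=p0+np.vstack([np.zeros(5),np.diag([.4,.4,.4,.6,.6])]),maxfev=250)); print(o.x,o.fun)
```

```text
w1 [(np.float32(51.507683), np.float64(0.40700000000000003), np.float64(0.297))]
w2 [(np.float32(58.885414), np.float64(0.40800000000000003), np.float64(0.293))]
side0 [(np.float32(76.96998), np.float64(0.41500000000000004), np.float64(0.296))]
side5 [(np.float32(71.7448), np.float64(0.41600000000000004), np.float64(0.297))]
top0 [(np.float32(36.1221), np.float64(0.41100000000000003), np.float64(0.295))]
1224.0 0.9885621
[41.1449 29.6448 17.3815  0.8823 -0.1364] 0.27583742141723633
```

Run:
```python
from fit import *
np.set_printoptions(precision=3,suppress=True)
st=r.get_state(); tcp=st["tcp_pos"]
m,l,_=amber(cv2.imread("pics/side5.png")[...,::-1].copy()); k=l==l[219,390]
b=tcp-[0,0,.055]
for row in range(172,208,4):
    c=np.nonzero(k[row])[0]; 
    zs=np.linspace(0,.12,200); P=np.array([proj("side",b+[0,0,z]) for z in zs]); i=np.abs(P[:,0]-row).argmin()
    if len(c): print(row,c.min(),c.max(),c.mean()-P[i,1],zs[i])
ys,xs=np.nonzero(k[206:]); cs,_=cv2.findContours(k.astype(np.uint8),0,1); c=max(cs,key=len)[:,0]; c=c[c[:,1]>210]
A=np.c_[2*c,np.ones(len(c))]; s=np.linalg.lstsq(A,(c**2).sum(1),rcond=None)[0]; print("side circle",s[:2],"pred",proj("side",b)[::-1])
# wrist
im=cv2.imread("pics/wrist5.png"); m,l,_=amber(im[...,::-1].copy()); 
for z in(0,.0965,.106): print("wrist pred",z,proj("wrist",b+[0,0,z],st))
for row in range(165,320,8):
    c=np.nonzero(m[row,200:360])[0]+200
    if len(c): print(row,c.min(),c.max(),len(c),end="; ")
```

```text
172 398 403 -5.579752305463899 0.0958793969849246
176 398 403 -4.976492401169196 0.088643216080402
180 398 402 -4.830138320722426 0.0808040201005025
184 397 408 -1.6911249192174864 0.07296482412060301
188 396 408 -1.559327850016757 0.06512562814070351
192 396 407 -1.434625559189044 0.057286432160804014
196 395 406 -1.8168992075450205 0.04944723618090452
200 394 406 -1.7060325952711537 0.04160804020100502
204 392 406 -2.055717502250559 0.03316582914572864
side circle [398.815 218.748] pred [398.574 219.818]
wrist pred 0 [218.101 280.017]
wrist pred 0.0965 [286.457 280.407]
wrist pred 0.106 [297.991 280.473]
229 304 319 16; 237 300 317 18; 245 290 312 23; 253 285 301 17; 269 268 299 32; 277 256 303 48; 285 253 306 19; 293 253 306 13; 301 253 306 15; 309 259 300 14; 317 276 281 6;
```

Run:
```python
from fit import *
st=r.get_state()
o=r.outline_of("flask","wrist")[0]; m=o["mask"]; print(o["confidence"],m.sum())
for row in range(180,300,6):
    c=np.nonzero(m[row])[0]
    if len(c): print(row,c.min(),c.max(),(c.min()+c.max())/2,end="; ")
c=np.argwhere(m); print(c.min(0),c.max(0))
S=sil("wrist",st["tcp_pos"]-[0,0,.055],np.array([1e-6,0,1]),st)>.5
for row in range(180,300,6):
    c=np.nonzero(S[row])[0]
    if len(c): print(row,c.min(),c.max(),(c.min()+c.max())/2,end="; ")
im=cv2.imread("pics/wrist5.png"); k,_=cv2.findContours(S.astype(np.uint8),0,1); im=im[150:350,180:380]; im=cv2.resize(im,None,fx=3,fy=3,interpolation=cv2.INTER_CUBIC); cv2.drawContours(im,[(q-[180,150])*3+1 for q in k],-1,(255,255,0),1); cv2.imwrite("pics/ov6.png",im)
```

```text
0.57 8007
180 267 301 284.0; 186 257 309 283.0; 192 252 315 283.5; 198 248 319 283.5; 204 245 322 283.5; 210 243 323 283.0; 216 243 324 283.5; 222 244 323 283.5; 228 245 322 283.5; 234 247 320 283.5; 240 250 316 283.0; 246 255 312 283.5; 252 262 305 283.5; 258 262 300 281.0; 264 261 300 280.5; 270 260 301 280.5; 276 256 303 279.5; 282 254 305 279.5; 288 254 305 279.5; 294 254 304 279.0; [176 243] [317 324]
180 265 296 280.5; 186 255 305 280.0; 192 249 311 280.0; 198 244 316 280.0; 204 242 319 280.5; 210 240 320 280.0; 216 239 321 280.0; 222 239 321 280.0; 228 240 320 280.0; 234 242 318 280.0; 240 245 315 280.0; 246 250 310 280.0; 252 257 303 280.0; 258 261 299 280.0; 264 261 300 280.5; 270 260 301 280.5; 276 256 305 280.5; 282 253 308 280.5; 288 252 309 280.5; 294 252 310 281.0;
```

View pics/ov6.png

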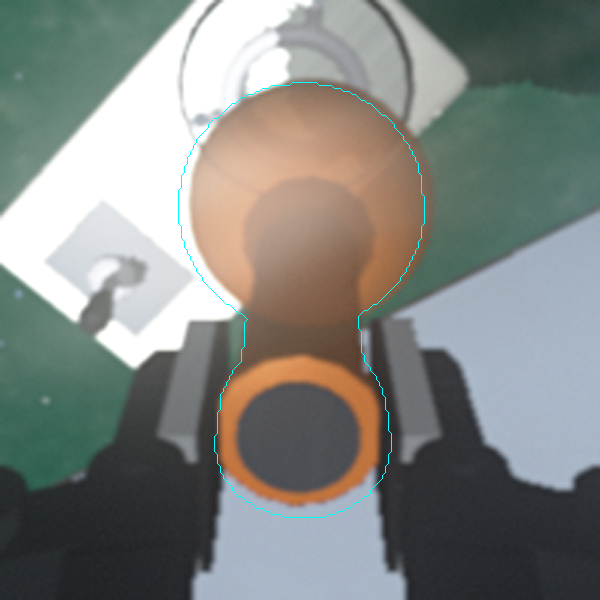

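The overlay shows the bulb sitting about 3.4 px towards +tool y of the upright prediction (bulb column 283.5, lip column 279.5). That is a tilt of about 2 deg in the pads, which I correct by turning about tool x. I then lower to just above the ring.

```bash
python3 -m creep '[0.019,-0.021,0,0,0,0, 0,0,0.1,0,0,0, 0,0,0.1,0,0,0, 0,0,0.1,0,0,0, 0,0,0.1,0,0,0, 0,0,0.04,0,0,0, 0,0,0,0.0055,0,0, 0,0,0,0,0,0, 0,0,0,0,0,0, 0,0,0,0,0,0]'
python3 - <<'E'
from g import *
st=r.get_state(); R=st["ee_rot"]; print("bulb",st["tcp_pos"]+R@np.array([.0005,.0032,.055]),"world axes in tool units/mm",R.T/150, st["wrist_force"])
im=r.grab_frame("side"); cv2.imwrite("pics/s7.png",im[...,::-1]);
o=r.outline_of("flask","side")[0]; m=o["mask"]
b=st["tcp_pos"]+R@np.array([.0005,.0032,.055])
for row in range(190,230,3):
    c=np.nonzero(m[row])[0]; zs=np.linspace(0,.12,300); P=np.array([proj("side",b+[0,0,z]) for z in zs]); i=np.abs(P[:,0]-row).argmin()
    if len(c): print(row,c.min(),c.max(),round((c.min()+c.max())/2-P[i,1],2),round(zs[i],3),end="; ")
print(proj("side",b),o["pixel"],r.mark_of("flask","side")[0],r.mark_of("ring_seat","side")[:1])
E
```

```text
time: 11.7
tcp_pos: [0.4084, 0.296, 0.163]
ee_rot: [[-0.867, 0.498, -0.017], [0.498, 0.867, -0.029], [-0.0, -0.034, -0.999]]
wrist_force: [-0.5, 0.2, -2.5]
opening: 0.0241
grip_force: 59.1
bulb [0.4087 0.2974 0.1079] world axes in tool units/mm [[-0.0058  0.0033 -0.    ]
 [ 0.0033  0.0058 -0.0002]
 [-0.0001 -0.0002 -0.0067]] [-0.4533  0.2175 -2.5069]
199 394 400 -5.73 0.108; 202 394 400 -5.26 0.102; 205 394 399 -5.29 0.096; 208 394 399 -4.8 0.089; 211 394 398 -4.82 0.083; 214 393 399 -4.34 0.076; 217 393 403 -1.89 0.07; 220 392 404 -1.39 0.063; 223 392 403 -1.42 0.057; 226 391 403 -1.45 0.051; 229 391 402 -1.46 0.044; [248.1629 394.9308] [241.1, 394.1] {'pixel': [249.1, 393.0], 'confidence': 0.98} [{'pixel': [256.6, 390.6], 'confidence': 0.97}]
```

```bash
python3 -m creep '[-0.012,-0.008,0,0,0,0, 0,0.001,0.04,0,0,0, 0,0.001,0.04,0,0,0, 0,0,0,0,0,0, 0,0,0,0,0,0]'
python3 -m creep '[0,0,0.0067,0,0,0, 0,0,0,0,0,0]'; python3 -m creep '[0,0,0.0067,0,0,0, 0,0,0,0,0,0]' | grep -E "pos|force"
```

```text
time: 12.4
tcp_pos: [0.409, 0.2939, 0.1503]
ee_rot: [[-0.867, 0.498, -0.018], [0.498, 0.867, -0.03], [0.0, -0.035, -0.999]]
wrist_force: [0.1, -0.2, -0.9]
opening: 0.0241
grip_force: 59.1
time: 12.6
tcp_pos: [0.4094, 0.2942, 0.1498]
ee_rot: [[-0.867, 0.498, -0.017], [0.498, 0.867, -0.03], [-0.0, -0.034, -0.999]]
wrist_force: [-0.8, 0.2, 0.6]
opening: 0.0241
grip_force: 59.2
tcp_pos: [0.4098, 0.2945, 0.1492]
wrist_force: [0.7, 0.7, 4.1]
grip_force: 59.4
```

```bash
for i in 1 2 3; do python3 -m creep '[0,0,0,0,0,0]' | grep -E "tcp|wrist"; done; echo; python3 -m creep '[0,0,0.0067,0,0,0, 0,0,0,0,0,0]' | grep -E "pos|wrist";for i in 1 2 3; do python3 -m creep '[0,0,0,0,0,0]' | grep -E "tcp|wrist"; done
```

```text
tcp_pos: [0.4097, 0.2945, 0.1492]
wrist_force: [0.5, 1.8, 5.1]
tcp_pos: [0.4097, 0.2944, 0.1492]
wrist_force: [0.9, 2.2, 5.6]
tcp_pos: [0.4097, 0.2944, 0.1492]
wrist_force: [1.1, 1.5, 5.3]

tcp_pos: [0.4102, 0.2949, 0.1487]
wrist_force: [0.7, 1.8, 8.2]
tcp_pos: [0.4102, 0.2948, 0.1487]
wrist_force: [0.2, 1.3, 7.6]
tcp_pos: [0.4101, 0.2949, 0.1487]
wrist_force: [0.8, 2.1, 7.3]
tcp_pos: [0.4101, 0.2949, 0.1487]
wrist_force: [1.3, 2.6, 8.7]
```

```bash
python3 -m creep '[0.0006,0.005,-0.002,0,0,0, 0,0,0,0,0,0, 0,0,0,0,0,0]' | grep -E "tcp|wrist"; for i in 1 2 ; do python3 -m creep '[0,0,0,0,0,0]' | grep -E "tcp|wrist"; done
python3 - <<'E'
from h import *
st=r.get_state(); im=r.grab_frame("wrist"); cv2.imwrite("pics/w8.png",im[...,::-1])
o=r.outline_of("flask","wrist")[0]; m=o["mask"]; print(o["confidence"],m.sum())
for row in range(180,312,8):
    c=np.nonzero(m[row])[0]
    if len(c): print(row,c.min(),c.max(),(c.min()+c.max())/2,end="; ")
E
```

```text
tcp_pos: [0.4102, 0.2951, 0.1487]
wrist_force: [0.1, 1.3, 6.3]
tcp_pos: [0.4101, 0.2951, 0.1487]
wrist_force: [1.0, 1.4, 6.2]
tcp_pos: [0.4101, 0.2952, 0.1487]
wrist_force: [0.3, 1.4, 6.7]
0.94 8219
180 265 301 283.0; 188 254 312 283.0; 196 248 319 283.5; 204 244 323 283.5; 212 243 324 283.5; 220 243 324 283.5; 228 244 323 283.5; 236 247 320 283.5; 244 253 315 284.0; 252 262 304 283.0; 260 262 300 281.0; 268 260 301 280.5; 276 255 304 279.5; 284 253 306 279.5; 292 253 305 279.0; 300 254 305 279.5; 308 257 302 279.5;
```

```bash
python3 -m creep '[0,0,0,0,0,0, 0,0,0,0,0,0, 0,0,0,0,0,0, 0,0,0,0,0,0, 0,0,0,0,0,0]' 34
python3 -m creep '[0,0,0,0,0,0, 0,0,0,0,0,0, 0,0,0,0,0,0]' 60 | grep -E "time|wrist|opening"
python3 - <<'E'
from h import *
from fit import *
st=r.get_state(); R=st["ee_rot"]
for n in("side","wrist"):
    im=r.grab_frame(n); cv2.imwrite(f"pics/{n}9.png",im[...,::-1])
    o=r.outline_of("flask",n)[0]; m=o["mask"]; print(n,o["confidence"],r.mark_of("flask",n)[0],r.mark_of("ring_seat",n)[:1])
    b=np.array([.4102,.2962,.0928]); S=sil(n,b,np.array([1e-6,0,1]),st)>.5
    for row in (range(205,240,4) if n=="side" else range(180,312,8)):
        c=np.nonzero(m[row])[0]; d=np.nonzero(S[row])[0]
        if len(c) and len(d): print(row,c.min(),c.max(),"|",d.min(),d.max(),"|",((c.min()+c.max())-(d.min()+d.max()))/2,end="; ")
    print()
s=cv2.imread("pics/side9.png");R,C=235,385; w=cv2.imread("pics/wrist9.png")
cv2.imwrite("pics/c9.png",np.hstack([cv2.resize(s[R-100:R+80,C-90:C+90],(400,400),interpolation=cv2.INTER_CUBIC),cv2.resize(w[120:420,130:430],(400,400))]))
E
```

```text
time: 14.7
tcp_pos: [0.4092, 0.2943, 0.1476]
ee_rot: [[-0.867, 0.498, -0.018], [0.498, 0.867, -0.03], [0.0, -0.035, -0.999]]
wrist_force: [0.6, 0.2, -0.1]
opening: 0.0342
grip_force: 0.0
time: 15.0
wrist_force: [0.7, 0.6, -0.7]
opening: 0.0601
side 0.71 {'pixel': [255.5, 389.0], 'confidence': 0.9} []
205 394 401 | 394 405 | -2.0; 209 392 405 | 393 408 | -2.0; 213 393 404 | 393 407 | -1.5; 217 392 403 | 393 405 | -1.5; 221 391 403 | 392 404 | -1.0; 225 391 402 | 392 404 | -1.5; 229 390 402 | 391 403 | -1.0; 233 390 401 | 391 402 | -1.0; 237 389 400 | 390 402 | -1.5; 
wrist 0.58 {'pixel': [219.3, 282.1], 'confidence': 0.84} []
180 268 303 | 269 301 | 0.5; 188 255 314 | 257 313 | -0.5; 196 249 319 | 250 319 | -0.5; 204 246 324 | 246 324 | 0.0; 212 244 326 | 245 325 | 0.0; 220 244 326 | 244 326 | 0.0; 228 245 324 | 245 325 | -0.5; 236 248 322 | 248 322 | 0.0; 244 253 316 | 253 317 | -0.5; 252 262 307 | 262 308 | -0.5; 260 264 302 | 263 302 | 0.5; 268 262 303 | 262 302 | 0.5; 276 259 305 | 256 306 | 1.0; 284 254 309 | 253 309 | 0.5; 292 254 310 | 252 309 | 1.5; 300 254 309 | 252 310 | 0.5; 308 257 305 | 255 307 | 0.0;
```

View pics/c9.png

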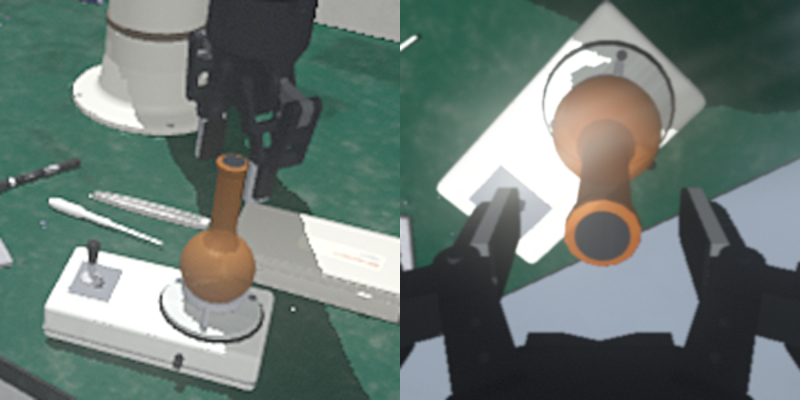

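The crops show the flask standing upright in the ring, released, with the fingers clear on both sides. The wrist silhouette matches an upright flask at the seat to about 0.5 px. Now I retreat straight up, turn and shut the fingers.

```bash
python3 -m creep '[0,-0.0017,-0.05,0,0,0, 0,-0.0035,-0.1,0,0,0, 0,-0.0035,-0.1,0,0,0, 0,-0.0035,-0.1,0,0,0, 0,-0.0035,-0.1,0,0,0, 0,-0.0035,-0.1,0,0,0, 0,-0.0035,-0.1,0,0,0, 0,-0.0035,-0.1,0,0,0, 0,-0.0035,-0.1,0,0,0, 0,0,0,-0.0055,0,0]' | grep -E "time|wrist|tcp"
python3 -m creep '[0,0,0,0,0,-0.0213, 0,0,0,0,0,-0.0213, 0,0,0,0,0,-0.0213, 0,0,0,0,0,-0.0213, 0,0,0,0,0,-0.0213, 0,0,0,0,0,-0.0213, 0,0,0,0,0,0]' 0
python3 - <<'E'
from g import *
e=np.array([-.278,.9606,0]); ring=np.array([.4102,.2962,0]); y=e; D=np.column_stack([np.cross(y,[0,0,-1]),y,[0,0,-1]])
go(ring-.145*e+[0,0,.2],D)
st=r.get_state()
for n in("side","top","wrist"):
    r.grab_frame(n)
    print(n,r.mark_of("toggle_tip",n)[:1],proj(n,np.array([.4408,.1906,.09]),st))
E
```

```text
time: 16.4
tcp_pos: [0.4107, 0.2964, 0.2782]
wrist_force: [-0.2, -0.4, 0.0]
time: 17.1
tcp_pos: [0.4095, 0.2945, 0.2761]
ee_rot: [[-0.96, -0.279, 0.0], [-0.279, 0.96, 0.0], [-0.0, 0.0, -1.0]]
wrist_force: [0.2, -0.6, -0.6]
opening: 0.0001
grip_force: 0.0
tool shift mm [  -0.9543 -143.628    76.0261] units [-0.0064 -0.9575  0.5068] turn deg [0.0117 0.0279 0.0659] j [-23.9352   8.6068 -16.4925 104.4707   2.641   67.2631  64.9345] 17.1
side [{'pixel': [245.3, 335.8], 'confidence': 0.41}] [242.8372 337.666 ]
top [{'pixel': [194.1, 394.5], 'confidence': 0.58}] [192.0014 190.5196]
wrist [{'pixel': [178.9, 184.3], 'confidence': 0.67}] [180.9273 186.4147]
```

```bash
python3 -m creep '[-0.006,-0.192,0,0,0,0, 0,-0.192,0,0,0,0, 0,-0.192,0,0,0,0, 0,-0.192,0,0,0,0, 0,-0.192,0,0,0,0, 0,0,0.1,0,0,0, 0,0,0.2,0,0,0, 0,0,0.2,0,0,0, 0,0,0.2,0,0,0, 0,0,0.2,0,0,0, 0,0,0.2,0,0,0, 0,0,0.13,0,0,0, 0,0,0.1,0,0,0, 0,0,0,0,0,0, 0,0,0,0,0,0]'
python3 - <<'E'
from g import *
e=np.array([-.278,.9606,0]); ring=np.array([.4102,.2962,0]); st=r.get_state(); print("e,perp",(st["tcp_pos"]-ring)@e, (st["tcp_pos"]-ring)@np.array([.9606,.278,0]))
im=r.grab_frame("side"); w=r.grab_frame("wrist"); print(r.mark_of("toggle_tip","side")[:1],r.mark_of("toggle_tip","wrist")[:1],proj("wrist",np.array([.4408,.1906,.09]),st))
R,C=235,360
cv2.imwrite("pics/c10.png",np.hstack([cv2.resize(im[R-70:R+70,C-70:C+70],(400,400),interpolation=cv2.INTER_CUBIC),cv2.resize(w[120:420,130:430],(400,400))])[...,::-1])
E
```

```text
time: 18.9
tcp_pos: [0.4504, 0.1565, 0.0761]
ee_rot: [[-0.961, -0.278, -0.0], [-0.278, 0.961, -0.0], [0.0, 0.0, -1.0]]
wrist_force: [0.0, -0.1, 0.6]
opening: 0.0001
grip_force: 0.0
e,perp -0.14534168267239184 -0.00021223654263932603
[{'pixel': [244.6, 338.5], 'confidence': 0.61}] [{'pixel': [261.2, 338.7], 'confidence': 0.74}] [259.9023 340.7429]
```

View pics/c10.png

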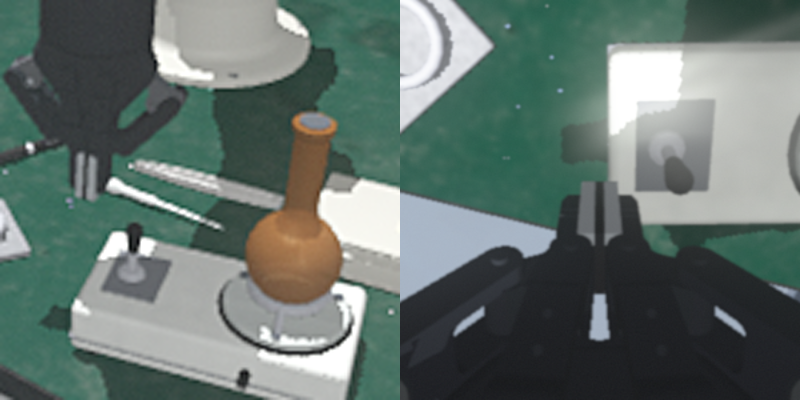

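The left crop shows the flask upright in the ring at (295, 265) and the shut fingers beside the toggle at (133, 240). The right crop has the fingers at (600, 200) and the toggle at (675, 170), so the fingers are on the side away from the ring and lined up. I push now.

```bash
python3 -m creep '[0,0.05,0,0,0,0, 0,0.03,0,0,0,0, 0,0,0,0,0,0]' | grep -E "tcp|wrist"
for i in 1 2 3; do python3 -m creep '[0,0.02,0,0,0,0, 0,0,0,0,0,0]' | grep -E "tcp|wrist"; done
```

```text
tcp_pos: [0.4468, 0.1693, 0.0763]
wrist_force: [-0.1, -0.8, -0.3]
tcp_pos: [0.446, 0.1713, 0.076]
wrist_force: [-1.0, 0.0, 0.3]
tcp_pos: [0.4452, 0.1741, 0.076]
wrist_force: [-0.1, 0.4, 0.7]
tcp_pos: [0.4444, 0.177, 0.076]
wrist_force: [-0.3, 0.0, 0.3]
```

```bash
for i in 1 2 3; do python3 -m creep '[0,0.02,0,0,0,0, 0,0,0,0,0,0]' | grep -E "tcp|wrist"; done
python3 - <<'E'
from g import *
st=r.get_state(); r.grab_frame("side"); r.grab_frame("wrist")
print(r.mark_of("toggle_tip","side")[:1],r.mark_of("toggle_tip","wrist")[:1])
for a in(0,.2,.4):
    p=np.array([.4408,.1906,.048])+.042*np.array([-.278*np.sin(a),.96*np.sin(a),np.cos(a)]); print(a,proj("side",p),proj("wrist",p,st))
E
```

```text
tcp_pos: [0.4436, 0.1799, 0.076]
wrist_force: [-0.1, 0.4, -0.1]
tcp_pos: [0.4427, 0.1828, 0.076]
wrist_force: [-0.2, 0.1, -0.3]
tcp_pos: [0.4419, 0.1857, 0.076]
wrist_force: [-0.5, 0.9, 0.9]
[{'pixel': [240.3, 337.5], 'confidence': 0.48}] [{'pixel': [261.5, 285.7], 'confidence': 0.59}]
0 [242.8372 337.666 ] [260.2343 287.0833]
0.2 [244.1156 341.6372] [259.5347 301.7108]
0.4 [246.0261 345.4178] [257.5156 315.3062]
```

Run:
```python
from g import *
st=r.get_state(); im=r.grab_frame("side"); w=r.grab_frame("wrist")
print("tcp",proj("side",st["tcp_pos"]),proj("wrist",st["tcp_pos"],st))
R,C=235,350
cv2.imwrite("pics/c11.png",np.hstack([cv2.resize(im[R-50:R+50,C-50:C+50],(400,400),interpolation=cv2.INTER_CUBIC),cv2.resize(w[170:370,180:380],(400,400))])[...,::-1])
```

```text
tcp [247.7192 334.7117] [248.9331 278.32  ]
```

View pics/c11.png

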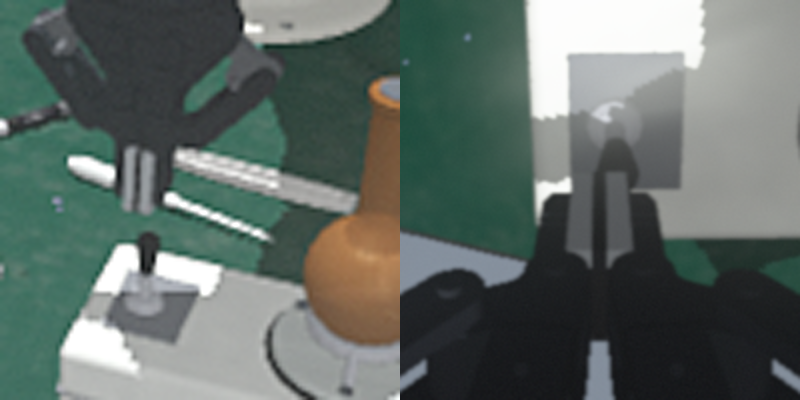

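The side crop shows the shut fingertips at about row 238, ending above the toggle's black tip, which is still upright. The visible tips are some 20 mm higher than the nominal TCP, so they passed over it. I back off, go lower and try again.

```bash
python3 -m creep '[0,-0.1,0,0,0,0, 0,-0.1,0,0,0,0, 0,0,0.05,0,0,0, 0,0,0.05,0,0,0, 0,0,0.04,0,0,0, 0,0,0,0,0,0]' | grep -E "tcp|wrist"
python3 -m creep '[0,0.03,0,0,0,0, 0,0.03,0,0,0,0, 0,0,0,0,0,0]' | grep -E "tcp|wrist"
for i in 1 2 3 4; do python3 -m creep '[0,0.02,0,0,0,0, 0,0,0,0,0,0]' | grep -E "time|tcp|wrist"; done
python3 - <<'E'
from g import *
st=r.get_state(); im=r.grab_frame("side"); r.grab_frame("wrist")
print(r.mark_of("toggle_tip","side")[:1],r.mark_of("toggle_tip","wrist")[:1])
for a in(0,.2,.4):
    p=np.array([.4408,.1906,.048])+.042*np.array([-.278*np.sin(a),.96*np.sin(a),np.cos(a)]); print(a,proj("side",p),proj("wrist",p,st))
E
```

```text
tcp_pos: [0.449, 0.1569, 0.0537]
wrist_force: [0.2, -0.0, 1.0]
tcp_pos: [0.4477, 0.1665, 0.0552]
wrist_force: [1.0, 0.0, -0.9]
time: 22.0
tcp_pos: [0.447, 0.1685, 0.0552]
wrist_force: [0.4, -0.2, -0.2]
time: 22.2
tcp_pos: [0.4461, 0.1713, 0.0551]
wrist_force: [0.2, -0.2, 0.0]
time: 22.4
tcp_pos: [0.4452, 0.1741, 0.055]
wrist_force: [0.1, 0.2, -0.1]
time: 22.6
tcp_pos: [0.4444, 0.1771, 0.055]
wrist_force: [0.1, -0.6, -0.3]
[{'pixel': [244.9, 338.0], 'confidence': 0.52}] [{'pixel': [279.6, 304.2], 'confidence': 0.93}]
0 [242.8372 337.666 ] [279.8067 306.091 ]
0.2 [244.1156 341.6372] [278.9178 322.4759]
0.4 [246.0261 345.4178] [276.3586 337.4619]
```

```bash
for i in 1 2 3; do python3 -m creep '[0,0.02,0,0,0,0, 0,0,0,0,0,0]' | grep -E "tcp|wrist"; done
python3 - <<'E'
from g import *
st=r.get_state(); im=r.grab_frame("side"); w=r.grab_frame("wrist")
print(r.mark_of("toggle_tip","side")[:1],r.mark_of("toggle_tip","wrist")[:1])
for a in(0,.2,.4):
    p=np.array([.4408,.1906,.048])+.042*np.array([-.278*np.sin(a),.96*np.sin(a),np.cos(a)]); print(a,proj("side",p),proj("wrist",p,st))
R,C=235,350
cv2.imwrite("pics/c12.png",np.hstack([cv2.resize(im[R-50:R+50,C-50:C+50],(400,400),interpolation=cv2.INTER_CUBIC),cv2.resize(w[170:370,180:380],(400,400))])[...,::-1])
E
```

```text
tcp_pos: [0.4436, 0.1798, 0.055]
wrist_force: [-0.2, -0.0, 0.1]
tcp_pos: [0.4428, 0.1827, 0.055]
wrist_force: [0.1, -0.5, 0.5]
tcp_pos: [0.4419, 0.1855, 0.055]
wrist_force: [0.7, -1.3, 0.7]
[{'pixel': [246.0, 341.4], 'confidence': 0.44}] [{'pixel': [278.5, 302.7], 'confidence': 0.71}]
0 [242.8372 337.666 ] [279.964  288.4806]
0.2 [244.1156 341.6372] [279.0751 304.9559]
0.4 [246.0261 345.4178] [276.5148 320.2027]
```

```bash
for i in 1 2 3; do python3 -m creep '[0,0.02,0,0,0,0, 0,0,0,0,0,0]' | grep -E "time|tcp|wrist"; done
python3 - <<'E'
from g import *
st=r.get_state(); r.grab_frame("wrist")
print(r.mark_of("toggle_tip","wrist")[:1],st["wrist_force"])
for a in(.2,.4):
    p=np.array([.4408,.1906,.048])+.042*np.array([-.278*np.sin(a),.96*np.sin(a),np.cos(a)]); print(a,proj("wrist",p,st))
E
```

```text
time: 23.8
tcp_pos: [0.441, 0.1884, 0.0549]
wrist_force: [0.8, -1.4, -0.5]
time: 24.0
tcp_pos: [0.4402, 0.1913, 0.055]
wrist_force: [1.3, -2.8, 0.1]
time: 24.2
tcp_pos: [0.4397, 0.1932, 0.055]
wrist_force: [0.2, -4.6, 1.8]
[{'pixel': [279.5, 302.7], 'confidence': 0.55}] [ 0.2061 -4.5773  1.835 ]
0.2 [278.9754 289.0582]
0.4 [276.4172 304.5459]
```

```bash
python3 -m creep '[0,0.01,0,0,0,0, 0,0,0,0,0,0, 0,0,0,0,0,0, 0,0,0,0,0,0, 0,0,0,0,0,0, 0,0,0,0,0,0, 0,0,0,0,0,0, 0,0,0,0,0,0, 0,0,0,0,0,0, 0,0,0,0,0,0, 0,0,0,0,0,0, 0,0,0,0,0,0, 0,0,0,0,0,0, 0,0,0,0,0,0, 0,0,0,0,0,0, 0,0,0,0,0,0, 0,0,0,0,0,0]' | grep -E "time|tcp|wrist"
python3 -m creep '[0,-0.03,0,0,0,0, 0,-0.05,0,0,0,0, 0,-0.08,0,0,0,0, 0,-0.1,0,0,0,0, 0,-0.1,0,0,0,0, 0,0,-0.15,0,0,0, 0,0,-0.2,0,0,0, 0,0,-0.25,0,0,0, 0,0,-0.25,0,0,0, 0,0,0,0,0,0]' | grep -E "time|tcp|wrist"
python3 - <<'E'
from fit import *
st=r.get_state(); im=r.grab_frame("side"); w=r.grab_frame("wrist")
for n in("side","wrist"): print(n,r.mark_of("toggle_tip",n)[:1],[proj(n,np.array([.4408,.1906,.09]),st)],r.mark_of("flask",n)[:1],proj(n,np.array([.4102,.2962,.0928]),st))
m=r.outline_of("flask","side")[0]["mask"]; S=sil("side",np.array([.4102,.2962,.0928]),np.array([1e-6,0,1]),st)>.5
for row in range(205,240,5):
    c=np.nonzero(m[row])[0]; d=np.nonzero(S[row])[0]; print(row,(c.min()+c.max()-d.min()-d.max())/2,end="; ")
R,C=235,360
cv2.imwrite("pics/c13.png",np.hstack([cv2.resize(im[R-70:R+70,C-70:C+70],(400,400),interpolation=cv2.INTER_CUBIC),cv2.resize(w,(533,400))[:,133:]])[...,::-1])
E
```

```text
time: 26.0
tcp_pos: [0.4396, 0.1936, 0.055]
wrist_force: [2.3, -6.6, 2.0]
time: 27.0
tcp_pos: [0.4579, 0.1447, 0.1875]
wrist_force: [1.2, 0.8, 0.0]
side [{'pixel': [217.3, 192.9], 'confidence': 0.25}] [array([242.83723406, 337.66603678])] [{'pixel': [255.8, 391.7], 'confidence': 0.96}] [254.63423495 392.96596104]
wrist [{'pixel': [203.3, 332.0], 'confidence': 0.51}] [array([197.14638044, 332.66618618])] [{'pixel': [200.8, 458.8], 'confidence': 0.65}] [197.88397304 456.25945237]
205 -2.0; 210 -1.5; 215 -0.5; 220 -0.5; 225 -1.0; 230 -1.0; 235 -1.0;
```

View pics/c13.png

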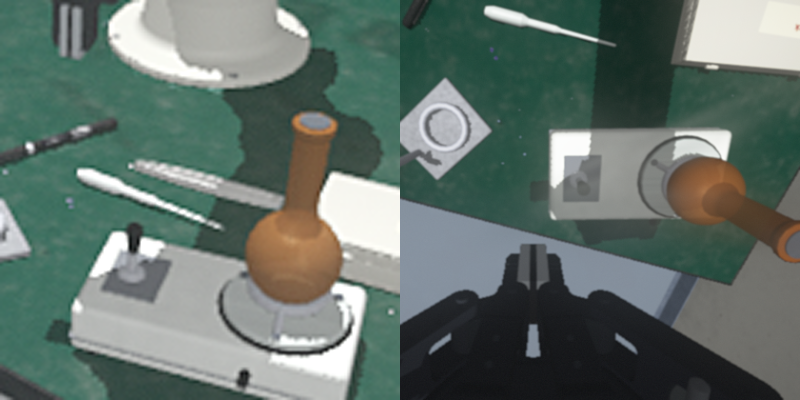

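The toggle is back upright at (133, 240) in the left crop, and the flask still stands upright in the ring at (295, 265). The robot is clear of everything, so I hand in.

```bash
python3 -c "
from station import r
print(r.close_job())"
```

```text
the job is handed in; nothing more can be done
None
```

The flask is upright in the swirler ring and released, the toggle was pushed fully over, held for about 1.6 s and is back in the middle, and the job is handed in at about 27 s (no verdict returned).

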